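# Soap bars from moulds to the curing rack, in pouring order

## Task

Lift the four soap bars out of their moulds and lay them flat on the slatted curing rack, one bar in the middle of each bay. Keep them in the order in which they were poured, which was from the robot's left to its right: the bar from the leftmost mould goes into the bay next to the rack's steel handle, the next one beside it, and so on to the far end. Set each bar down gently; do not drop it.

Things in the scene. Friction and masses are not known exactly. Their poses are not given: they have to be found in the camera images.
- round_bar: Soap bar, honey brown, a round puck 58 mm across, 34 mm thick, about 90 g. Lies flat in its mould, lifted so that its upper 24 mm stand clear of the rim, about 4 mm of play all round. Origin: centre of its underside, z up. At the start its axes are parallel to its mould's.
- square_bar: Soap bar, honey brown, square in plan, 44 x 44 mm, 34 mm thick, about 66 g. Lies flat in its mould, lifted so that its upper 24 mm stand clear of the rim, about 4 mm of play all round. Origin: centre of its underside, z up. At the start its axes are parallel to its mould's.
- long_bar: Soap bar, honey brown, rectangular in plan, 42 mm along its x by 58 mm along its y, with square corners, 34 mm thick, about 83 g. Lies flat in its mould, lifted so that its upper 24 mm stand clear of the rim, about 4 mm of play all round. Origin: centre of its underside, z up. At the start its axes are parallel to its mould's.
- oblong_bar: Soap bar, honey brown, oblong with fully rounded (half-round) ends, 38 mm along its x by 60 mm along its y, 34 mm thick, about 67 g. Lies flat in its mould, lifted so that its upper 24 mm stand clear of the rim, about 4 mm of play all round. Origin: centre of its underside, z up. At the start its axes are parallel to its mould's.
- round_mould: Fixed pine box 82 x 82 mm, 28 high, with pink liner, rim 30 mm up, round cavity; white plate inside, 20 mm up, carries the round bar. Origin: centre of underside, 4 mm above the bench. All four moulds stand in a row on a steel tray (98 x 352 mm), 84 mm apart along their common y, which points to the robot's left within 0.15 rad. Their order in the row varies.
- square_mould: Fixed pine box 82 x 82 mm, 28 high, with pink liner, rim 30 mm up, square cavity; white plate inside, 20 mm up, carries the square bar. Origin: centre of underside, 4 mm above the bench. All four moulds stand in a row on a steel tray (98 x 352 mm), 84 mm apart along their common y, which points to the robot's left within 0.15 rad. Their order in the row varies.
- long_mould: Fixed pine box 82 x 82 mm, 28 high, with pink liner, rim 30 mm up, rectangular cavity; white plate inside, 20 mm up, carries the long bar. Origin: centre of underside, 4 mm above the bench. All four moulds stand in a row on a steel tray (98 x 352 mm), 84 mm apart along their common y, which points to the robot's left within 0.15 rad. Their order in the row varies.
- oblong_mould: Fixed pine box 82 x 82 mm, 28 high, with pink liner, rim 30 mm up, round-ended oblong cavity; white plate inside, 20 mm up, carries the oblong bar. Origin: centre of underside, 4 mm above the bench. All four moulds stand in a row on a steel tray (98 x 352 mm), 84 mm apart along their common y, which points to the robot's left within 0.15 rad. Their order in the row varies.
- rack: Fixed pine rack, 92 (x) x 360 (y) mm, nearer or farther than the tray. Origin: centre of underside, on the bench; y points to the robot's left within 0.15 rad. Slat tops 40 mm up. Battens (4 thick, 12 above the slats) at y = -84, 0, 84 mm and end boards (14 above) make four bays 80 mm wide, centres at x = 0, y = -126, -42, 42, 126 mm, open along x.
- rack_handle: The rack's handle end: fixed end board 96 x 12 mm, 54 high, with a steel bow handle on top (64 mm wide, top 77 mm above the bench). Origin: centre of underside, at x = 0 and y = +174 or -174 mm in the rack's frame: the handle may be at the robot's left or right. The other end has the same board without a handle. Axes as the rack's.
There are look-alikes about, which are no part of the job. Leave any black or red look-alike of the square_mould alone. What is shaped like the long_bar but blue is not meant.

How it is judged:
By the outcome, as a careful person would: the job done as asked, in the order asked, and still so for the second after the job is handed in, with the robot touching nothing.
It also fails if it takes over 93 s, if anything falls off the work surface, if the arm or the gripper's body presses on something with over 40 N, if the wrist force passes 120 N, or if a joint passes its speed limit or range.

## Robot

A 6-joint arm with a two-finger parallel gripper is mounted at the origin on the work surface. World frame = base frame: x ahead of the robot, y to its left, z up, the work surface at z = 0. Lengths are in m, angles in degrees, forces in N, time in s.
With the tool pointing down it reaches from about 0.4 to 0.825 m from the base axis. Payload 7 kg.
Tool frame: the origin (TCP) lies midway between the tips of the shut fingers; the grasp point (between the pads) lies 19 mm behind it; z points along the fingers, y is the direction in which the jaws open and shut (so a half turn about z gives the same grasp; the last joint's range is limited). The gripper opens to 88 mm and grips with 3 to 60 N. Pads are 19 mm wide; open, the fingers measure 130 mm over their backs; the gripper's body (78 mm by 193 mm) begins 47 mm behind the grasp point.
Start: joints at [87.955, 20.546, 0.682, 0, -70.136, -16.507], TCP at [0.215, 0.64, 0.227] pointing down, gripper open.
Joint ranges: [-176.03, 176.03], [-82.01, 121.73], [-58.28, 71.71], [-173.87, 95.51], [-174.79, -0.11], [-173.66, 173.66]. Speed limits (degrees/s): [136.94, 136.94, 172.46, 180, 180, 180].

## Interface

Orientations are given as [roll, pitch, yaw] about the fixed x, y, z axes, in that order (R = Rz(yaw) Ry(pitch) Rx(roll)).
In Python, from plant import ctrl gives the robot as it stands. The module is installed in compiled form; this text tells all that it offers.
- The arm moves only by the tool arm_command, never from a script. Its argument "targets" is a list that holds one entry, the list of rows, each a list of 7 numbers: the turn, a rotation vector about the world's x, y, z in rad, then the shift along the world's x, y, z in cm, then the opening, from 0 (shut) to 1 (fully open). A call has 1 to 8 rows; each row is the pose to reach, as a shift and turn from the pose commanded when the call began; what a row does not reach only later rows make up. A row lasts 1/12 s, in which the tool goes at most 41.7 mm and 7.16 degrees, less where a joint would pass 70% of its speed; a pose out of reach is approached as far as the arm can. A call with a gripper value outside its range is refused whole. The fingers move at their own pace and stop on an object; the grip force is fixed at half the most. Time passes only in rows, so rows that repeat a pose let the fingers close. It gives the time, the measured TCP pose, the force and the opening at its end, in the units of the state.
- ctrl.get_obs(): the state, without advancing time (a new reading comes with each control period).
- ctrl.snapshot(name): name is "scene" or "side" or "wrist"; returns the picture (400x640x3 uint8, blue, green, red); there is no depth.
- ctrl.camera_model(name): a dict with "K" (3x3 intrinsics, pixels), "xyz" and "rotation" of the camera in the world. Camera axes: x right, y up, looking along -z (the intrinsics and any distortion apply to the point x, -y, -z); pixel columns grow to the right and rows downward; lengths in m; the calibration is good to about 2 mm. The wrist camera is an equidistant fisheye: a pixel r from the principal point sees the ray r / f radians off the axis. A picture is of the moment at which its call begins: read the wrist's pose just before it. camera_model takes no time and is no camera call; for the wrist camera it gives the pose at the moment of the call.
- ctrl.close_job(): hands the job in, once; it reports no verdict.
The state is a dict: "clock": time; "joint_pos": joint angles; "qvel": joint speeds; "tau": joint torques, N m; "tool_pos": TCP position; "orientation": TCP orientation; "force": force on the tool from outside, world axes, zero at the start; "moment": the same for the moment, N m; "opening": finger opening in m.
Only numpy, scipy, OpenCV 4.12 (cv2) and the standard library are available. Lean on these libraries where they do the work, as an engineer would, in place of code of your own. Each camera call takes 0.05 s, during which the arm holds its last target. There are 200 camera calls.

## Working session

There is one attempt and no reset: what is moved stays moved. The work goes in short steps, Python scripts to look and compute and a tool call to move; the robot and the scene stay as the last step left them, time stands still between calls to the robot, and variables do not carry over. Pictures are saved under pics/ and viewed, about 12 in all and at most 16, crops included, and the job is handed in when it is done.

Besides the shell and the picture viewer there is one more tool, called after "Call:" by a JSON object that holds its "api" and its "payload". arm_command: Moves the arm, as the interface text tells. Its arguments: {"type":"object","properties":{"targets":{"type":"array","items":{"type":"array","items":{"type":"array","items":{"type":"number"}}}}},"required":["targets"]}

```bash
mkdir -p pics; python3 - <<'E'
from plant import ctrl
import cv2
o=ctrl.get_obs();print(o)
for n in("scene","side"):
    cv2.imwrite(f"pics/{n}0.png",ctrl.snapshot(n));print(n,ctrl.camera_model(n))
print(ctrl.camera_model("wrist"))
E
```

```text
{'clock': 0.0, 'joint_pos': array([ 8.79554092e+01,  2.05915275e+01,  6.35164651e-01, -1.87926278e-02,
       -7.01342796e+01, -1.65078608e+01]), 'qvel': array([ 0.01905888, -0.01243076, -0.00427923,  0.0477824 , -0.06030468,
       -0.08067805]), 'tau': array([-3.04603818e-04, -5.82714272e+01,  2.93052453e+01,  6.99722573e+00,
        6.85457155e-03, -1.72159080e-04]), 'tool_pos': array([0.2146348 , 0.6394768 , 0.22563637]), 'orientation': array([ 1.79908074e+02, -8.81994965e-03, -1.85588446e+01]), 'force': array([ 1.42840478, -0.16798509, -0.51963482]), 'moment': array([0.00020437, 0.02503773, 0.05540442]), 'opening': 0.08794890947345384}
scene {'K': array([[482.94143969,   0.        , 316.90556955],
       [  0.        , 482.94143969, 202.29562533],
       [  0.        ,   0.        ,   1.        ]]), 'xyz': array([0.93464435, 0.48709134, 0.79605445]), 'rotation': array([ 35.72410581,   0.19675461, 144.63982918])}
side {'K': array([[464.24056204,   0.        , 324.29291458],
       [  0.        , 464.24056204, 202.15640342],
       [  0.        ,   0.        ,   1.        ]]), 'xyz': array([0.56079817, 0.71281889, 0.71404501]), 'rotation': array([  46.23824261,    0.22689679, -176.46236552])}
{'K': array([[309.70691629,   0.        , 323.42030738],
       [  0.        , 309.70691629, 201.8105614 ],
       [  0.        ,   0.        ,   1.        ]]), 'xyz': array([0.28964199, 0.61611695, 0.38329661]), 'rotation': array([ -16.84989112,   -0.15219857, -108.49833741])}
```

View both.

View pics/scene0.png

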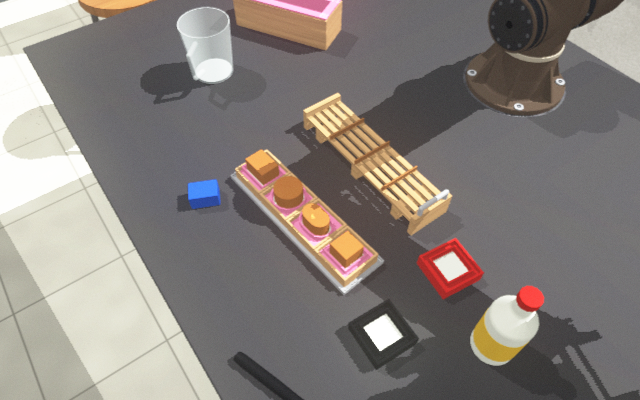

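View pics/side0.png

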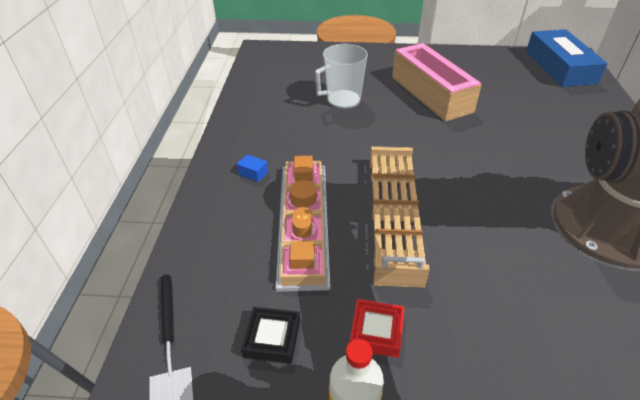

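```bash
python3 - <<'E'
import cv2
a=cv2.imread("pics/scene0.png")[85:300,225:465]
cv2.imwrite("pics/scene_c.png",cv2.resize(a,None,fx=2.75,fy=2.75,interpolation=cv2.INTER_CUBIC))
a=cv2.imread("pics/side0.png")[140:300,265:440]
cv2.imwrite("pics/side_c.png",cv2.resize(a,None,fx=3.75,fy=3.75,interpolation=cv2.INTER_CUBIC))
E
```

```text
(no output)
```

View pics/scene_c.png

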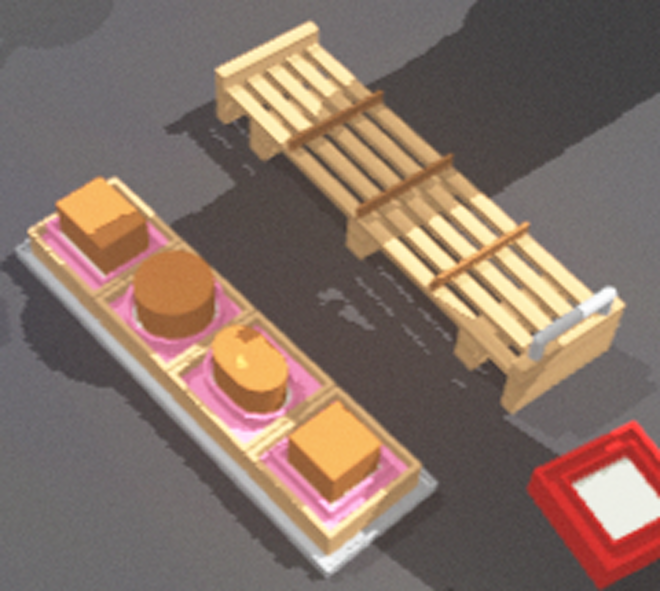

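View pics/side_c.png

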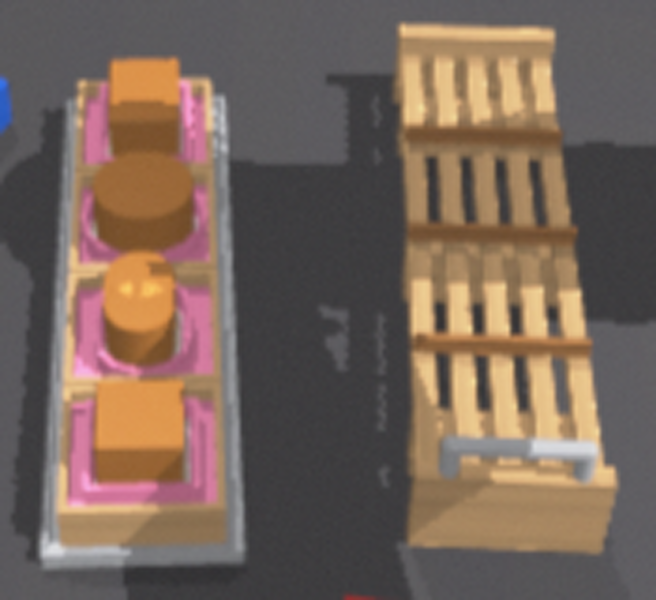

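```bash
cat >h.py <<'E'
import numpy as np,cv2
from scipy.spatial.transform import Rotation as R
from scipy.optimize import least_squares
from plant import ctrl
CM={n:ctrl.camera_model(n) for n in("scene","side")}
def ray(n,uv,cm=None):
    m=cm or CM[n];K=m["K"];Rm=R.from_euler("xyz",m["rotation"],degrees=True).as_matrix()
    x=(uv[0]-K[0,2])/K[0,0];y=(uv[1]-K[1,2])/K[1,1]
    if n=="wrist":
        r=np.hypot(x,y)+1e-12;d=np.array([x/r*np.sin(r),-y/r*np.sin(r),-np.cos(r)])
    else:d=np.array([x,-y,-1])
    return m["xyz"],Rm@d
def pt(n,uv,z,cm=None):
    c,d=ray(n,uv,cm);return c+d*(z-c[2])/d[2]
def proj(n,P,cm=None):
    m=cm or CM[n];K=m["K"];Rm=R.from_euler("xyz",m["rotation"],degrees=True).as_matrix()
    p=(np.atleast_2d(P)-m["xyz"])@Rm; x,y,z=p[:,0],-p[:,1],-p[:,2]
    if n=="wrist":
        r=np.hypot(x,y);th=np.arctan2(r,z);x,y=x/r*th,y/r*th
    else:x,y=x/z,y/z
    return np.c_[K[0,0]*x+K[0,2],K[1,1]*y+K[1,2]]
E
python3 - <<'E'
from h import *
np.set_printoptions(precision=4,suppress=True)
sc=lambda p:(p[0]/2.75+225-.3,p[1]/2.75+85-.3); si=lambda p:(p[0]/3.75+265-.3,p[1]/3.75+140-.3)
for nm,z,s,c in[
("battens",.052,[(405,130),(560,133),(408,231),(576,233),(412,341),(590,345)],[(290,145),(383,95),(358,213),(452,160),(433,283),(528,228)]),
("farend",.054,[(400,25),(553,28)],[(217,70),(316,24)]),
("hfoot",0,[(410,542),(603,550)],[]),
("bar1",.058,[(97,384),(182,380),(184,450),(95,452)],[(337,401),(383,450),(334,479),(289,447)]),
("oblong",.058,[(103,285),(174,285)],[]),
("round",.058,[(93,185),(194,185),(144,152),(144,217)],[]),
("bar4",.058,[(110,60),(179,60),(180,106),(110,106)],[(99,177),(147,213),(103,240),(57,208)]),
("mouldrow",.032,[(80,80),(211,80),(225,511),(60,511)],[])]:
    A=[pt("side",si(p),z)for p in s];B=[pt("scene",sc(p),z)for p in c]
    print(nm);print(np.array(A)[:,:2].tolist() and np.array(A)[:,:2], "\n", np.array(B)[:,:2] if B else "")
    print("mean",np.mean(A,0)[:2],np.mean(B,0)[:2] if B else "")
E
```

```text
battens
[[ 0.5053 -0.0713]
 [ 0.4149 -0.0737]
 [ 0.5048  0.0146]
 [ 0.4127  0.0109]
 [ 0.504   0.097 ]
 [ 0.4125  0.0945]] 
 [[ 0.5073 -0.0715]
 [ 0.4159 -0.0722]
 [ 0.5069  0.0123]
 [ 0.4167  0.0122]
 [ 0.5037  0.0941]
 [ 0.4152  0.0954]]
mean [0.459 0.012] [0.461  0.0117]
farend
[[ 0.5072 -0.1704]
 [ 0.4119 -0.1727]] 
 [[ 0.5075 -0.1696]
 [ 0.4109 -0.1668]]
mean [ 0.4596 -0.1715] [ 0.4592 -0.1682]
hfoot
[[0.5027 0.1857]
 [0.4069 0.1849]] 
 
mean [0.4548 0.1853] 
bar1
[[0.6621 0.141 ]
 [0.6199 0.1359]
 [0.6154 0.1806]
 [0.6581 0.1843]] 
 [[0.6212 0.1358]
 [0.6198 0.1823]
 [0.6582 0.1809]
 [0.6675 0.1456]]
mean [0.6389 0.1604] [0.6417 0.1611]
oblong
[[0.6669 0.0717]
 [0.6294 0.0695]] 
 
mean [0.6481 0.0706] 
round
[[ 0.6813 -0.0064]
 [ 0.6246 -0.0097]
 [ 0.6553 -0.0361]
 [ 0.6502  0.0181]] 
 
mean [ 0.6529 -0.0085] 
bar4
[[ 0.6841 -0.1198]
 [ 0.6421 -0.1222]
 [ 0.638  -0.0785]
 [ 0.6793 -0.0761]] 
 [[ 0.6455 -0.1234]
 [ 0.6354 -0.0731]
 [ 0.6748 -0.0701]
 [ 0.6863 -0.1154]]
mean [ 0.6609 -0.0991] [ 0.6605 -0.0955]
mouldrow
[[ 0.7055 -0.1317]
 [ 0.6238 -0.1363]
 [ 0.5947  0.1961]
 [ 0.6748  0.2009]] 
 
mean [0.6497 0.0323]
```

```bash
python3 - <<'E'
from h import *
a,d=ray("side",(359,350));b,e=ray("scene",(530,297))
s,t=np.linalg.lstsq(np.c_[d,-e],b-a,rcond=None)[0];print(a+s*d,b+t*e)
E
```

```text
[0.53799012 0.42466544 0.18837912] [0.5391274  0.42620474 0.18748598]
```

Call:
{"api": "arm_command", "payload": {"targets": [[[0,0,0,0,0,4,1],[0,0,-0.1,0,0,8,1],[0,0,-0.2,0,0,10,1]]]}}

```text
clock: 0.35
tool_pos: [0.2155, 0.6407, 0.3311]
orientation: [-179.8, 0.0, -30.2]
force: [0.1, 0.1, 2.0]
opening: 0.0877
```

Call:
{"api": "arm_command", "payload": {"targets": [[[0,0,-0.12,3,-3,0,1],[0,0,-0.24,6,-6,0,1],[0,0,-0.36,9,-9,0,1],[0,0,-0.48,12,-12,0,1],[0,0,-0.6,15,-15,0,1],[0,0,-0.72,18,-18,0,1],[0,0,-0.82,21,-21,0,1],[0,0,-0.9,24,-24,0,1]]]}}

```text
clock: 1.02
tool_pos: [0.4514, 0.4024, 0.3264]
orientation: [180.0, -0.0, -81.9]
force: [-0.1, 0.6, -0.6]
opening: 0.088
```

Call:
{"api": "arm_command", "payload": {"targets": [[[0,0,-0.054,3,-4,0,1],[0,0,-0.054,6,-7,0,1],[0,0,-0.054,9,-10,-1,1],[0,0,-0.054,12,-13,-3,1],[0,0,-0.054,15,-16,-5,1],[0,0,-0.054,17,-19,-7,1],[0,0,-0.054,18,-22,-8,1],[0,0,-0.054,18.5,-24,-9,1]]]}}

```text
clock: 1.68
tool_pos: [0.6363, 0.1617, 0.2342]
orientation: [179.9, -0.1, -84.7]
force: [1.1, 0.2, 0.1]
opening: 0.0875
```

Call:
{"api": "arm_command", "payload": {"targets": [[[0,0,0,0,0,-2,1],[0,0,0,0,0,-2,1]]]}}

```text
clock: 1.85
tool_pos: [0.6338, 0.1615, 0.2117]
orientation: [179.6, -0.1, -84.9]
force: [-1.2, 0.3, -1.1]
opening: 0.0879
```

```bash
python3 - <<'E'
from h import *
cm=ctrl.camera_model("wrist");im=ctrl.snapshot("wrist");o=ctrl.get_obs()
np.save("w1.npy",cm,allow_pickle=True);cv2.imwrite("pics/w1.png",im)
print(o["tool_pos"],o["orientation"],o["joint_pos"],cm)
E
```

```text
[0.63438328 0.16280543 0.21406772] [ 1.79729636e+02 -8.95936564e-02 -8.47822416e+01] [ 3.13987451e+01  1.92840366e+01 -2.81522999e+00 -4.18856233e-02
 -6.81828940e+01 -2.61655357e+01] {'K': array([[309.70691629,   0.        , 323.42030738],
       [  0.        , 309.70691629, 201.8105614 ],
       [  0.        ,   0.        ,   1.        ]]), 'xyz': array([0.64234728, 0.08505177, 0.36939262]), 'rotation': array([ -16.69268611,   -0.44336975, -174.82963921])}
```

View pics/w1.png

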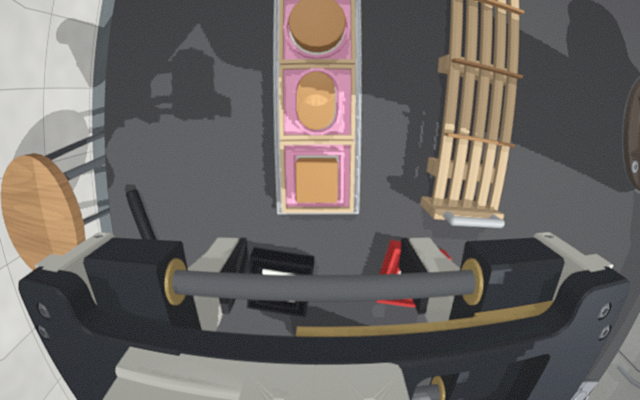

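```bash
python3 - <<'E'
from h import *
np.set_printoptions(precision=4,suppress=True)
cm=np.load("w1.npy",allow_pickle=True).item()
for nm,z,P in [("bar1",.058,[(296,158),(338,156),(340,202),(296,203)]),("oblong",.058,[(296,100),(338,100),(317,70),(317,130)]),("round",.058,[(289,25),(346,25)]),
 ("rack battens",.052,[(444,58),(521,75),(443,133),(514,145)]),("mould corners",.032,[(281,213),(355,212),(282,63),(355,62)])]:
    A=np.array([pt("wrist",p,z,cm) for p in P])[:,:2];print(nm,A.tolist() and A,A.mean(0))
T=[]
for i in range(4):
    ctrl.snapshot("wrist");o=ctrl.get_obs();T.append(np.r_[o["tool_pos"],o["orientation"]])
print(np.array(T));print(ctrl.camera_model("wrist")["xyz"])
E
```

```text
bar1 [[0.6635 0.134 ]
 [0.6212 0.1283]
 [0.6141 0.1765]
 [0.6602 0.1817]] [0.6397 0.1551]
oblong [[0.6681 0.0754]
 [0.6266 0.0719]
 [0.65   0.0435]
 [0.6447 0.1039]] [0.6473 0.0737]
round [[ 0.6821 -0.0018]
 [ 0.6257 -0.0066]] [ 0.6539 -0.0042]
rack battens [[0.5185 0.0101]
 [0.4159 0.0058]
 [0.5104 0.0915]
 [0.4141 0.0904]] [0.4647 0.0494]
mould corners [[0.6783 0.2033]
 [0.5932 0.1946]
 [0.6888 0.0348]
 [0.611  0.0269]] [0.6428 0.1149]
[[   0.6352    0.1639    0.216   179.8981   -0.0555  -84.6926]
 [   0.6357    0.1647    0.2173 -179.9813   -0.015   -84.6358]
 [   0.6359    0.1652    0.2179 -179.91      0.0152  -84.6007]
 [   0.6359    0.1655    0.2181 -179.8841    0.0357  -84.5842]]
[0.6434 0.0885 0.3756]
```

Call:
{"api": "arm_command", "payload": {"targets": [[[0,0,0,0.3,-0.7,-3,1],[0,0,0,0.3,-0.7,-6,1],[0,0,0,0.3,-0.7,-9,1],[0,0,0,0.3,-0.7,-11,1],[0,0,0,0.3,-0.7,-12,1],[0,0,0,0.3,-0.7,-12,1],[0,0,0,0.3,-0.7,-12,1],[0,0,0,0.3,-0.7,-12,1]]]}}

```text
clock: 2.77
tool_pos: [0.6397, 0.1581, 0.0987]
orientation: [-179.8, 0.0, -84.6]
force: [-0.2, 0.3, 1.3]
opening: 0.0878
```

```bash
python3 - <<'E'
from h import *
np.set_printoptions(precision=4,suppress=True)
cm=ctrl.camera_model("wrist");im=ctrl.snapshot("wrist");o=ctrl.get_obs()
np.save("w2.npy",cm,allow_pickle=True)
cv2.imwrite("pics/w2.png",im)
print(o["tool_pos"],o["orientation"],cm["xyz"],cm["rotation"])
s=ctrl.snapshot("side");cv2.imwrite("pics/s2.png",s)
o=ctrl.get_obs();print(o["tool_pos"])
E
```

```text
[0.6397 0.158  0.0988] [-179.8176    0.0596  -84.6301] [0.6471 0.0812 0.2562] [ -16.8391    0.1379 -174.5551]
[0.6395 0.1579 0.0986]
```

View pics/w2.png

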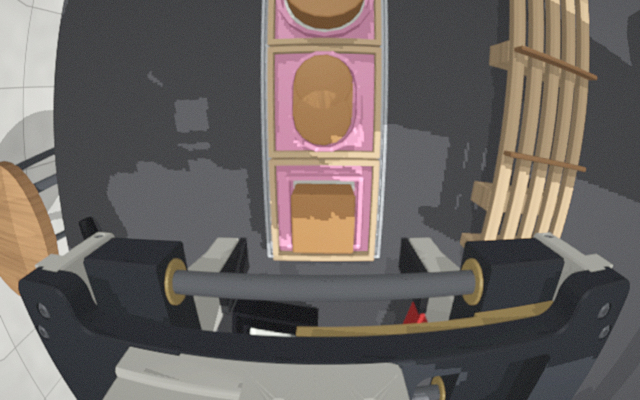

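```bash
python3 - <<'E'
from h import *
np.set_printoptions(precision=4,suppress=True)
cm=np.load("w2.npy",allow_pickle=True).item()
for nm,z,P in [("bar1",.058,[(293,195),(355,195),(357,253),(291,253)]),("oblong",.058,[(292,100),(356,100),(324,55),(324,146)]),
 ("mould corners",.032,[(274,253),(376,260),(273,160),(380,158)]),("battens",.052,[(516,49),(596,77),(505,152),(587,170)])]:
    A=np.array([pt("wrist",p,z,cm) for p in P])[:,:2];print(nm,A.tolist() and A,A.mean(0))
# predicted from the fitted grid: tray centre (.6497,.0323), yaw 5.2deg
c=np.array([.6505,.0323]);a=np.radians(5.2);M=np.array([[np.cos(a),-np.sin(a)],[np.sin(a),np.cos(a)]])
for y in(.126,.042,-.042,-.126):print(c+M@[0,y])
E
```

```text
bar1 [[0.6625 0.1381]
 [0.6214 0.1342]
 [0.6144 0.1766]
 [0.6613 0.1811]] [0.6399 0.1575]
oblong [[0.668  0.076 ]
 [0.6278 0.0721]
 [0.6506 0.0452]
 [0.645  0.1037]] [0.6478 0.0743]
mould corners [[0.677  0.1958]
 [0.5935 0.1943]
 [0.6813 0.1202]
 [0.6028 0.1112]] [0.6386 0.1554]
battens [[0.5111 0.0116]
 [0.416  0.0069]
 [0.5106 0.0911]
 [0.4114 0.0909]] [0.4623 0.0501]
[0.6391 0.1578]
[0.6467 0.0741]
[ 0.6543 -0.0095]
[ 0.6619 -0.0932]
```

Call:
{"api": "arm_command", "payload": {"targets": [[[0,0,0,0,0,-3,1],[0,0,0,0,0,-5,1],[0,0,0,0,0,-6,1],[0,0,0,0,0,-6,1],[0,0,0,0,0,-6,0],[0,0,0,0,0,-6,0],[0,0,0,0,0,-6,0],[0,0,0,0,0,-6,0]]]}}

```text
clock: 3.53
tool_pos: [0.6392, 0.1575, 0.0379]
orientation: [-179.9, 0.0, -84.7]
force: [0.0, 0.6, -0.2]
opening: 0.0663
```

Call:
{"api": "arm_command", "payload": {"targets": [[[0,0,0,0,0,0,0],[0,0,0,0,0,0,0],[0,0,0,0,0,0,0],[0,0,0,0,0,0,0]]]}}

```text
clock: 3.87
tool_pos: [0.6386, 0.1573, 0.0369]
orientation: [-180.0, 0.0, -84.7]
force: [0.2, 0.5, 2.5]
opening: 0.0441
```

Call:
{"api": "arm_command", "payload": {"targets": [[[0,0,0,0,0,2,0],[0,0,0,0,0,5,0],[0,0,-0.03,-1,0,8,0],[0,0,-0.05,-4,-1,10,0],[0,0,-0.078,-8,-2.1,10,0],[0,0,-0.078,-12,-2.1,10,0],[0,0,-0.078,-15.5,-2.1,9,0],[0,0,-0.078,-18,-2.1,8,0]]]}}

```text
clock: 4.53
tool_pos: [0.4559, 0.1355, 0.1169]
orientation: [-180.0, 0.1, -89.2]
force: [-0.9, 0.6, -0.7]
opening: 0.0435
```

Call:
{"api": "arm_command", "payload": {"targets": [[[0,0,0,0,0,-1,0],[0,0,0,0,0,-2,0],[0,0,0,0,0,-3,0],[0,0,0,0,0,-3,0],[0,0,0,0,0,-3,0],[0,0,0,0,0,-3,0]]]}}

```text
clock: 5.03
tool_pos: [0.4588, 0.1363, 0.087]
orientation: [-180.0, 0.0, -89.1]
force: [0.6, 0.4, -0.5]
opening: 0.0431
```

```bash
python3 - <<'E'
from h import *
np.set_printoptions(precision=4,suppress=True)
cm=ctrl.camera_model("wrist");im=ctrl.snapshot("wrist");o=ctrl.get_obs()
np.save("w3.npy",cm,allow_pickle=True)
s=ctrl.snapshot("side")
cv2.imwrite("pics/m3.png",np.hstack([im[0:300,100:500],cv2.resize(s[140:300,300:460],(300,300))]))
print(o["tool_pos"],o["orientation"],o["force"],o["opening"])
E
```

```text
[0.4589 0.1364 0.0871] [-179.9627    0.0204  -89.1439] [ 0.1402 -0.2875 -0.0716] 0.043851694150557625
```

View pics/m3.png

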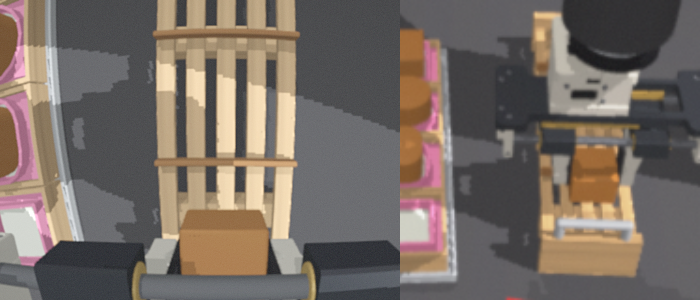

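```bash
python3 - <<'E'
from h import *
np.set_printoptions(precision=4,suppress=True)
cm=np.load("w3.npy",allow_pickle=True).item()
A=np.array([pt("wrist",p,.052,cm) for p in [(254,33),(400,34),(254,161),(397,163)]])[:,:2];print(A,A.mean(0))
A=np.array([pt("wrist",p,.04,cm) for p in [(262,220),(392,220),(258,80),(396,80)]])[:,:2];print(A,A.mean(0))
E
```

```text
[[0.5042 0.0085]
 [0.4134 0.0073]
 [0.5041 0.0907]
 [0.4127 0.0905]] [0.4586 0.0492]
[[0.5029 0.1351]
 [0.4101 0.1336]
 [0.5036 0.0381]
 [0.4129 0.0363]] [0.4574 0.0858]
```

Call:
{"api": "arm_command", "payload": {"targets": [[[0,0,0,0,-0.15,-1.5,0],[0,0,0,0,-0.15,-2.5,0],[0,0,0,0,-0.15,-3.1,0],[0,0,0,0,-0.15,-3.3,0],[0,0,0,0,-0.15,-3.4,0],[0,0,0,0,-0.15,-3.4,0],[0,0,0,0,-0.15,-3.4,0]]]}}

```text
clock: 5.72
tool_pos: [0.4589, 0.135, 0.0531]
orientation: [-179.9, 0.0, -89.1]
force: [0.7, 0.1, -0.3]
opening: 0.0436
```

Call:
{"api": "arm_command", "payload": {"targets": [[[0,0,0,0,0,-0.1,0],[0,0,0,0,0,-0.1,0],[0,0,0,0,0,-0.1,0]]]}}

```text
clock: 5.97
tool_pos: [0.459, 0.1351, 0.0528]
orientation: [-179.9, 0.0, -89.1]
force: [-3.7, 0.2, 10.2]
opening: 0.044
```

Call:
{"api": "arm_command", "payload": {"targets": [[[0,0,0,0,0,0,0.7],[0,0,0,0,0,0,0.7],[0,0,0,0,0,0,0.8],[0,0,0,0,0,0,1],[0,0,0,0,0,2,1],[0,0,0,0,0,5,1],[0,0,0,0,0,8,1],[0,0,0,0,0,9,1]]]}}

```text
clock: 6.63
tool_pos: [0.4603, 0.1356, 0.1455]
orientation: [-179.7, 0.1, -89.1]
force: [1.8, 0.9, 0.2]
opening: 0.0866
```

Call:
{"api": "arm_command", "payload": {"targets": [[[0,0,0.03,3,-1,0,1],[0,0,0.05,6.5,-3,0,1],[0,0,0.076,10,-5,0,1],[0,0,0.076,13.5,-6.1,0,1],[0,0,0.076,17,-6.1,0,1],[0,0,0.076,18.8,-6.1,-2,1],[0,0,0.076,18.8,-6.1,-5,1],[0,0,0.076,18.8,-6.1,-7,1]]]}}

```text
clock: 7.3
tool_pos: [0.6466, 0.073, 0.0684]
orientation: [179.9, -0.0, -84.9]
force: [-0.8, 0.4, -1.2]
opening: 0.0875
```

Call:
{"api": "arm_command", "payload": {"targets": [[[0,0,0,0,0,0,1],[0,0,0,0,0,0,1],[0,0,0,0,0,0,1],[0,0,0,0,0,0,1]]]}}

```text
clock: 7.63
tool_pos: [0.6476, 0.0742, 0.0736]
orientation: [-179.8, 0.0, -84.7]
force: [0.0, -0.1, 1.0]
opening: 0.0875
```

```bash
python3 - <<'E'
from h import *
cm=ctrl.camera_model("wrist");im=ctrl.snapshot("wrist");s=ctrl.snapshot("side");o=ctrl.get_obs()
np.save("w4.npy",cm,allow_pickle=True);cv2.imwrite("pics/w4.png",im)
cv2.imwrite("pics/m4.png",np.hstack([im[0:300,200:600],cv2.resize(s[120:300,290:470],(300,300))]))
print(o["tool_pos"],o["orientation"])
E
```

```text
[0.64735625 0.07420419 0.07349029] [-1.79831173e+02  4.25048513e-02 -8.47574486e+01]
```

View pics/m4.png

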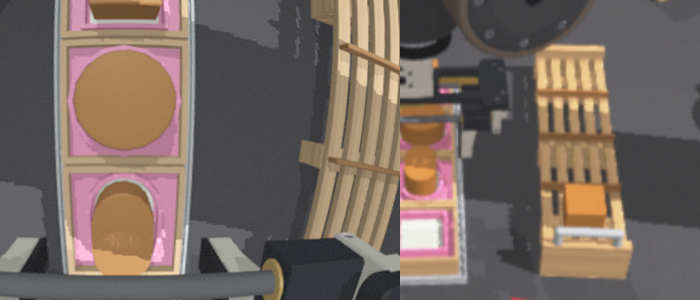

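Call:
{"api": "arm_command", "payload": {"targets": [[[0,0,0,0,0,-2,1],[0,0,0,0,0,-3.2,1],[0,0,0,0,0,-3.6,1],[0,0,0,0,0,-3.6,1],[0,0,0,0,0,-3.6,0],[0,0,0,0,0,-3.6,0],[0,0,0,0,0,-3.6,0],[0,0,0,0,0,-3.6,0]]]}}

```text
clock: 8.4
tool_pos: [0.6469, 0.0738, 0.0362]
orientation: [-179.9, 0.0, -84.8]
force: [0.4, 0.3, 0.0]
opening: 0.0667
```

Call:
{"api": "arm_command", "payload": {"targets": [[[0,0,0,0,0,0,0],[0,0,0,0,0,0,0],[0,0,0,0,0,0,0],[0,0,0,0,0,0,0],[0,0,0,0,0,0,0]]]}}

```text
clock: 8.82
tool_pos: [0.6465, 0.0737, 0.0356]
orientation: [-180.0, -0.0, -84.8]
force: [-0.5, -0.2, 1.1]
opening: 0.0381
```

```bash
python3 - <<'E'
from h import *
np.set_printoptions(precision=4,suppress=True)
cm=np.load("w4.npy",allow_pickle=True).item()
A=np.array([pt("wrist",p,.058,cm) for p in [(274,100),(377,100),(325,50),(325,150)]])[:,:2];print(A,A.mean(0))
E
```

```text
[[ 0.683  -0.0067]
 [ 0.6262 -0.0121]
 [ 0.6575 -0.0371]
 [ 0.6522  0.0191]] [ 0.6547 -0.0092]
```

Call:
{"api": "arm_command", "payload": {"targets": [[[0,0,0,0,0,2,0],[0,0,0,0,0,5,0],[0,0,-0.03,-1,0,8,0],[0,0,-0.05,-4,-1,9,0],[0,0,-0.078,-8,-2.3,9,0],[0,0,-0.078,-12,-2.3,9,0],[0,0,-0.078,-16,-2.3,8,0],[0,0,-0.078,-18.8,-2.3,7,0]]]}}

```text
clock: 9.48
tool_pos: [0.4554, 0.0499, 0.1056]
orientation: [-180.0, 0.0, -89.3]
force: [-0.3, -0.3, -1.4]
opening: 0.0379
```

Call:
{"api": "arm_command", "payload": {"targets": [[[0,0,0,0,0,-1,0],[0,0,0,0,0,-2,0],[0,0,0,0,0,-3.5,0],[0,0,0,0,0,-4,0],[0,0,0,0,0,-4.5,0],[0,0,0,0,0,-4.5,0],[0,0,0,0,0,-4.5,0],[0,0,0,0,0,-4.5,0]]]}}

```text
clock: 10.15
tool_pos: [0.4589, 0.0508, 0.061]
orientation: [-180.0, 0.0, -89.3]
force: [-0.1, -0.1, -1.0]
opening: 0.0379
```

Call:
{"api": "arm_command", "payload": {"targets": [[[0,0,0,0,0,-0.4,0],[0,0,0,0,0,-0.7,0],[0,0,0,0,0,-0.9,0],[0,0,0,0,0,-0.9,0],[0,0,0,0,0,-0.9,0],[0,0,0,0,0,-0.9,0]]]}}

```text
clock: 10.65
tool_pos: [0.4585, 0.0507, 0.0516]
orientation: [-180.0, -0.0, -89.3]
force: [-1.7, -0.3, 0.9]
opening: 0.0376
```

Call:
{"api": "arm_command", "payload": {"targets": [[[0,0,0,0,0,-0.1,0],[0,0,0,0,0,-0.1,0],[0,0,0,0,0,-0.1,0]]]}}

```text
clock: 10.9
tool_pos: [0.4585, 0.0507, 0.0515]
orientation: [-180.0, -0.0, -89.2]
force: [-7.2, 0.2, 15.3]
opening: 0.038
```

Call:
{"api": "arm_command", "payload": {"targets": [[[0,0,0,0,0,0,0.6],[0,0,0,0,0,0,0.6],[0,0,0,0,0,0,0.8],[0,0,0,0,0,0,1],[0,0,0,0,0,2,1],[0,0,0,0,0,5,1],[0,0,0,0,0,8,1],[0,0,0,0,0,9,1]]]}}

```text
clock: 11.57
tool_pos: [0.4603, 0.0513, 0.1443]
orientation: [-179.7, 0.1, -89.2]
force: [0.4, 0.8, 0.4]
opening: 0.0842
```

Call:
{"api": "arm_command", "payload": {"targets": [[[0,0,0.03,3,-1,0,1],[0,0,0.05,6.5,-3,0,1],[0,0,0.076,10,-5,0,1],[0,0,0.076,13.5,-6,0,1],[0,0,0.076,17,-6,0,1],[0,0,0.076,19.6,-6,-1,1],[0,0,0.076,19.6,-6,-4,1],[0,0,0.076,19.6,-6,-6,1]]]}}

```text
clock: 12.23
tool_pos: [0.6552, -0.0097, 0.0777]
orientation: [179.9, 0.0, -85.0]
force: [-1.5, 0.0, -1.2]
opening: 0.0876
```

Call:
{"api": "arm_command", "payload": {"targets": [[[0,0,0,0,0,0,1],[0,0,0,0,0,0,1],[0,0,0,0,0,0,1],[0,0,0,0,0,0,1]]]}}

```text
clock: 12.57
tool_pos: [0.6555, -0.009, 0.0826]
orientation: [-179.8, 0.0, -84.9]
force: [0.3, 1.0, 0.5]
opening: 0.0874
```

```bash
python3 - <<'E'
from h import *
cm=ctrl.camera_model("wrist");im=ctrl.snapshot("wrist");s=ctrl.snapshot("side");o=ctrl.get_obs()
np.save("w5.npy",cm,allow_pickle=True);cv2.imwrite("pics/w5.png",im)
cv2.imwrite("pics/m5.png",np.hstack([im[0:300,200:600],cv2.resize(s[120:300,290:470],(300,300))]))
print(o["tool_pos"],o["orientation"])
E
```

```text
[ 0.65529693 -0.00900282  0.08245042] [-1.79838323e+02  1.85375681e-02 -8.48782106e+01]
```

View pics/m5.png

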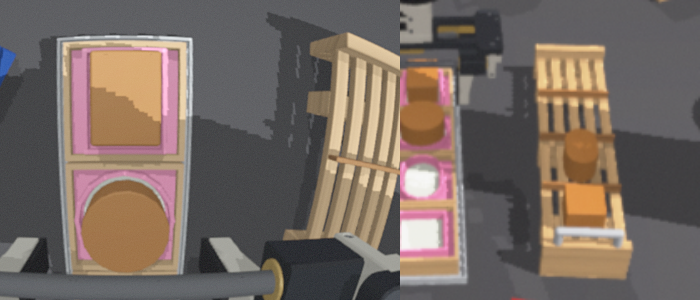

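Call:
{"api": "arm_command", "payload": {"targets": [[[0,0,0,0,0,-2,1],[0,0,0,0,0,-3.7,1],[0,0,0,0,0,-4.4,1],[0,0,0,0,0,-4.4,1],[0,0,0,0,0,-4.4,0],[0,0,0,0,0,-4.4,0],[0,0,0,0,0,-4.4,0],[0,0,0,0,0,-4.4,0]]]}}

```text
clock: 13.33
tool_pos: [0.655, -0.0092, 0.0376]
orientation: [-179.9, 0.0, -84.9]
force: [0.1, -0.4, 0.8]
opening: 0.0667
```

Call:
{"api": "arm_command", "payload": {"targets": [[[0,0,0,0,0,0,0],[0,0,0,0,0,0,0],[0,0,0,0,0,0,0],[0,0,0,0,0,0,0]]]}}

```text
clock: 13.67
tool_pos: [0.6548, -0.0093, 0.0372]
orientation: [-180.0, -0.0, -84.9]
force: [-1.2, 0.8, 5.4]
opening: 0.0572
```

```bash
python3 - <<'E'
from h import *
np.set_printoptions(precision=4,suppress=True)
cm=np.load("w5.npy",allow_pickle=True).item()
A=np.array([pt("wrist",p,.058,cm) for p in [(290,52),(362,50),(361,146),(290,146)]])[:,:2];print(A,A.mean(0))
E
```

```text
[[ 0.6854 -0.1195]
 [ 0.6441 -0.1246]
 [ 0.639  -0.0675]
 [ 0.6808 -0.0637]] [ 0.6623 -0.0938]
```

Call:
{"api": "arm_command", "payload": {"targets": [[[0,0,0,0,0,2,0],[0,0,0,0,0,5,0],[0,0,-0.03,-1,0,8,0],[0,0,-0.05,-4,-1,9,0],[0,0,-0.076,-8,-2.4,9,0],[0,0,-0.076,-12,-2.4,9,0],[0,0,-0.076,-16,-2.4,8,0],[0,0,-0.076,-19.6,-2.4,7,0]]]}}

```text
clock: 14.33
tool_pos: [0.4562, -0.0338, 0.1063]
orientation: [-180.0, 0.0, -89.3]
force: [-0.2, -0.1, -0.6]
opening: 0.0575
```

Call:
{"api": "arm_command", "payload": {"targets": [[[0,0,0,0,0,-1,0],[0,0,0,0,0,-2,0],[0,0,0,0,0,-3.5,0],[0,0,0,0,0,-4,0],[0,0,0,0,0,-4.5,0],[0,0,0,0,0,-4.5,0],[0,0,0,0,0,-4.5,0],[0,0,0,0,0,-4.5,0]]]}}

```text
clock: 15.0
tool_pos: [0.4589, -0.0332, 0.0619]
orientation: [-180.0, 0.0, -89.2]
force: [0.4, -0.3, -0.6]
opening: 0.0569
```

Call:
{"api": "arm_command", "payload": {"targets": [[[0,0,0,0,0,-0.4,0],[0,0,0,0,0,-0.7,0],[0,0,0,0,0,-0.85,0],[0,0,0,0,0,-0.85,0],[0,0,0,0,0,-0.85,0]]]}}

```text
clock: 15.42
tool_pos: [0.4585, -0.0333, 0.0531]
orientation: [-180.0, -0.0, -89.2]
force: [-0.8, 0.2, 1.8]
opening: 0.0573
```

Call:
{"api": "arm_command", "payload": {"targets": [[[0,0,0,0,0,-0.05,0],[0,0,0,0,0,-0.05,0]]]}}

```text
clock: 15.58
tool_pos: [0.4585, -0.0333, 0.0531]
orientation: [-180.0, -0.0, -89.2]
force: [-2.7, 0.8, 9.0]
opening: 0.0573
```

Call:
{"api": "arm_command", "payload": {"targets": [[[0,0,0,0,0,0,0.8],[0,0,0,0,0,0,0.8],[0,0,0,0,0,0,0.9],[0,0,0,0,0,0,1],[0,0,0,0,0,2,1],[0,0,0,0,0,5,1],[0,0,0,0,0,8,1],[0,0,0,0,0,9,1]]]}}

```text
clock: 16.25
tool_pos: [0.4604, -0.033, 0.1464]
orientation: [-179.7, 0.0, -89.2]
force: [1.7, -0.2, 0.0]
opening: 0.0877
```

Call:
{"api": "arm_command", "payload": {"targets": [[[0,0,0.03,3,-1,0,1],[0,0,0.05,6.5,-3,0,1],[0,0,0.076,10,-5,0,1],[0,0,0.076,14,-6,0,1],[0,0,0.076,18,-6,0,1],[0,0,0.076,20.4,-6,-1,1],[0,0,0.076,20.4,-6,-4,1],[0,0,0.076,20.4,-6,-6,1]]]}}

```text
clock: 16.92
tool_pos: [0.6632, -0.0935, 0.0797]
orientation: [179.9, 0.0, -85.0]
force: [-1.2, 0.8, -1.8]
opening: 0.0879
```

Call:
{"api": "arm_command", "payload": {"targets": [[[0,0,0,0,0,0,1],[0,0,0,0,0,0,1],[0,0,0,0,0,0,1],[0,0,0,0,0,0,1],[0,0,0,0,0,0,1]]]}}

```text
clock: 17.33
tool_pos: [0.6634, -0.0932, 0.0846]
orientation: [-179.8, -0.0, -84.9]
force: [0.2, -0.5, -0.0]
opening: 0.0875
```

Call:
{"api": "arm_command", "payload": {"targets": [[[0,0,0,-0.1,0,-2,1],[0,0,0,-0.1,0,-3.7,1],[0,0,0,-0.1,0,-4.6,1],[0,0,0,-0.1,0,-4.6,1],[0,0,0,-0.1,0,-4.6,0],[0,0,0,-0.1,0,-4.6,0],[0,0,0,-0.1,0,-4.6,0],[0,0,0,-0.1,0,-4.6,0]]]}}

```text
clock: 18.0
tool_pos: [0.6621, -0.0933, 0.0376]
orientation: [-179.9, -0.0, -84.9]
force: [0.5, -0.1, -0.2]
opening: 0.0668
```

Call:
{"api": "arm_command", "payload": {"targets": [[[0,0,0,0,0,0,0],[0,0,0,0,0,0,0],[0,0,0,0,0,0,0],[0,0,0,0,0,0,0],[0,0,0,0,0,0,0]]]}}

```text
clock: 18.42
tool_pos: [0.6615, -0.0933, 0.0367]
orientation: [-180.0, -0.0, -84.9]
force: [-0.2, -0.9, 1.3]
opening: 0.0419
```

Call:
{"api": "arm_command", "payload": {"targets": [[[0,0,0,0,0,2,0],[0,0,0,0,0,5,0],[0,0,-0.03,-1,0,8,0],[0,0,-0.05,-4,-1,9,0],[0,0,-0.076,-8,-2.4,9,0],[0,0,-0.076,-12,-2.4,9,0],[0,0,-0.076,-16,-2.4,8,0],[0,0,-0.076,-20,-2.4,7,0]]]}}

```text
clock: 19.08
tool_pos: [0.4598, -0.1176, 0.1066]
orientation: [-179.9, 0.0, -89.3]
force: [-0.0, 0.5, -0.7]
opening: 0.0417
```

Call:
{"api": "arm_command", "payload": {"targets": [[[0,0,0,-0.2,0,-1,0],[0,0,0,-0.2,0,-2,0],[0,0,0,-0.2,0,-3.5,0],[0,0,0,-0.2,0,-4,0],[0,0,0,-0.2,0,-4.5,0],[0,0,0,-0.2,0,-4.5,0],[0,0,0,-0.2,0,-4.5,0],[0,0,0,-0.2,0,-4.5,0]]]}}

```text
clock: 19.75
tool_pos: [0.4599, -0.1173, 0.0619]
orientation: [-180.0, -0.0, -89.2]
force: [-0.1, -0.0, -0.9]
opening: 0.0415
```

```bash
python3 - <<'E'
from h import *
cm=ctrl.camera_model("wrist");im=ctrl.snapshot("wrist");s=ctrl.snapshot("side");o=ctrl.get_obs()
np.save("w6.npy",cm,allow_pickle=True)
cv2.imwrite("pics/m6.png",np.hstack([im[0:300,140:540],cv2.resize(s[120:300,290:470],(300,300))]))
print(o["tool_pos"],o["orientation"])
E
```

```text
[ 0.45992119 -0.11729074  0.06202082] [-1.79953747e+02  2.00517273e-03 -8.92537723e+01]
```

View pics/m6.png

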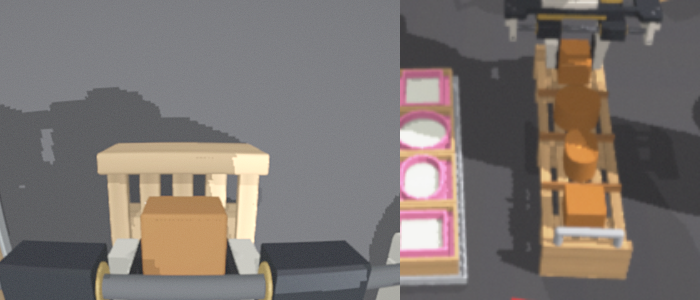

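```bash
python3 - <<'E'
from h import *
np.set_printoptions(precision=4,suppress=True)
cm=np.load("w6.npy",allow_pickle=True).item()
for p in [(320,145),(320,153),(238,153),(409,153)]:print(p,pt("wrist",p,.054,cm))
E
```

```text
(320, 145) [ 0.4629 -0.1762  0.054 ]
(320, 153) [ 0.4629 -0.1719  0.054 ]
(238, 153) [ 0.5081 -0.1719  0.054 ]
(409, 153) [ 0.4139 -0.1733  0.054 ]
```

Call:
{"api": "arm_command", "payload": {"targets": [[[0,0,0,0,0,-0.4,0],[0,0,0,0,0,-0.7,0],[0,0,0,0,0,-0.85,0],[0,0,0,0,0,-0.85,0],[0,0,0,0,0,-0.85,0]]]}}

```text
clock: 20.27
tool_pos: [0.4594, -0.1173, 0.0529]
orientation: [180.0, -0.0, -89.3]
force: [0.1, -0.3, -0.6]
opening: 0.0418
```

Call:
{"api": "arm_command", "payload": {"targets": [[[0,0,0,0,0,-0.1,0],[0,0,0,0,0,-0.1,0],[0,0,0,0,0,-0.1,0]]]}}

```text
clock: 20.52
tool_pos: [0.4595, -0.1173, 0.0526]
orientation: [-180.0, -0.0, -89.2]
force: [-2.4, 0.9, 7.9]
opening: 0.0415
```

Call:
{"api": "arm_command", "payload": {"targets": [[[0,0,0,0,0,0,0.7],[0,0,0,0,0,0,0.7],[0,0,0,0,0,0,0.9],[0,0,0,0,0,0,1],[0,0,0,0,0,2,1],[0,0,0,0,0,5,1],[0,0,0,0,0,8,1],[0,0,0,0,0,12,1]]]}}

```text
clock: 21.18
tool_pos: [0.4579, -0.1174, 0.1717]
orientation: [179.8, -0.0, -89.3]
force: [0.5, 0.2, -1.2]
opening: 0.086
```

Call:
{"api": "arm_command", "payload": {"targets": [[[0,0,0,0,3,2,1],[0,0,0,0,6,4,1],[0,0,0,0,9,6,1],[0,0,0,0,12,7,1],[0,0,0,0,15,8,1],[0,0,0,0,18,8,1],[0,0,0,0,21,8,1],[0,0,0,0,24,8,1]]]}}

```text
clock: 21.85
tool_pos: [0.4592, 0.1242, 0.2524]
orientation: [-180.0, 0.0, -89.2]
force: [0.7, 0.6, -0.2]
opening: 0.0879
```

Call:
{"api": "arm_command", "payload": {"targets": [[[0,0,0,0,2,0,1],[0,0,0,0,4,0,1],[0,0,0,0,4,0,1],[0,0,0,0,4,0,1],[0,0,0,0,4,0,1],[0,0,0,0,4,0,1]]]}}

```text
clock: 22.35
tool_pos: [0.4594, 0.162, 0.252]
orientation: [180.0, -0.0, -89.3]
force: [0.1, -0.8, -1.1]
opening: 0.0877
```

```bash
python3 - <<'E'
from h import *
cm=ctrl.camera_model("wrist");im=ctrl.snapshot("wrist");s=ctrl.snapshot("side");o=ctrl.get_obs()
np.save("w7.npy",cm,allow_pickle=True)
cv2.imwrite("pics/m7.png",cv2.resize(im[0:260,220:430],None,fx=2.3,fy=2.3,interpolation=cv2.INTER_CUBIC))
print(o["tool_pos"],o["orientation"],cm["xyz"])
E
```

```text
[0.45947909 0.16195021 0.25211607] [-1.79997812e+02  2.81633004e-03 -8.93137741e+01] [0.46085654 0.08490179 0.40956108]
```

View pics/m7.png

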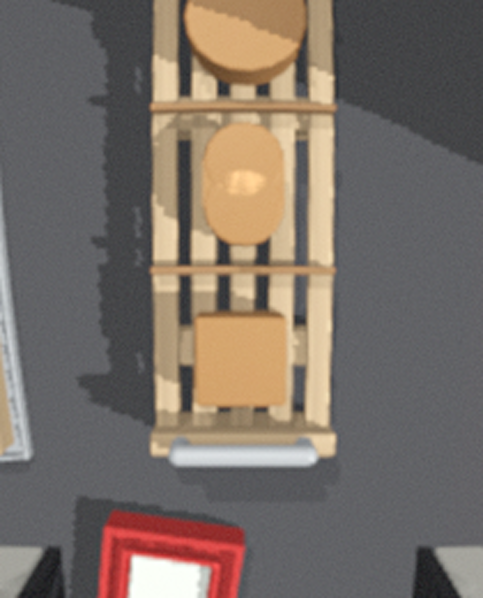

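```bash
python3 - <<'E'
from h import *
np.set_printoptions(precision=4,suppress=True)
cm=np.load("w7.npy",allow_pickle=True).item()
f=lambda p,z:pt("wrist",(p[0]/2.3+220-.3,p[1]/2.3-.3),z,cm)[:2]
for n,p,z in[("batt0",(243,107),.052),("batt84",(243,270),.052),("boardin",(243,432),.054),("boardout",(243,456),.054),("sq-",(240,314),.074),("sq+",(240,405),.074),("sqL",(195,360),.074),("sqR",(287,360),.074),("ob-",(243,123),.074),("ob+",(243,245),.074),("rd+",(244,70),.074),("railL",(151,270),.052),("railR",(335,270),.052)]:print(n,f(p,z))
E
```

```text
batt0 [0.4594 0.0088]
batt84 [0.4583 0.0918]
boardin [0.4571 0.1744]
boardout [0.4569 0.1873]
sq- [0.4596 0.1122]
sq+ [0.459 0.156]
sqL [0.4806 0.1343]
sqR [0.4369 0.1337]
ob- [0.4594 0.0214]
ob+ [0.4586 0.0796]
rd+ [ 0.4593 -0.0049]
railL [0.5041 0.0919]
railR [0.4124 0.0906]
```

Call:
{"api": "arm_command", "payload": {"targets": [[[0,0,0,0,-3,0,1],[0,0,0,0,-6,0,1],[0,0,0,0,-9,0,1],[0,0,0,0,-12,0,1],[0,0,0,0,-15,0,1],[0,0,0,0,-15,0,1],[0,0,0,0,-15,0,1],[0,0,0,0,-15,0,1]]]}}

```text
clock: 23.12
tool_pos: [0.4595, 0.0122, 0.2522]
orientation: [-180.0, 0.0, -89.3]
force: [0.3, 0.2, -0.4]
opening: 0.0877
```

```bash
python3 - <<'E'
from h import *
cm=ctrl.camera_model("wrist");im=ctrl.snapshot("wrist");o=ctrl.get_obs()
np.save("w8.npy",cm,allow_pickle=True)
cv2.imwrite("pics/m8.png",cv2.resize(im[0:260,220:430],None,fx=2.3,fy=2.3,interpolation=cv2.INTER_CUBIC))
print(o["tool_pos"],o["clock"])
E
```

```text
[0.45952495 0.01271691 0.25216657] 23.1667
```

View pics/m8.png

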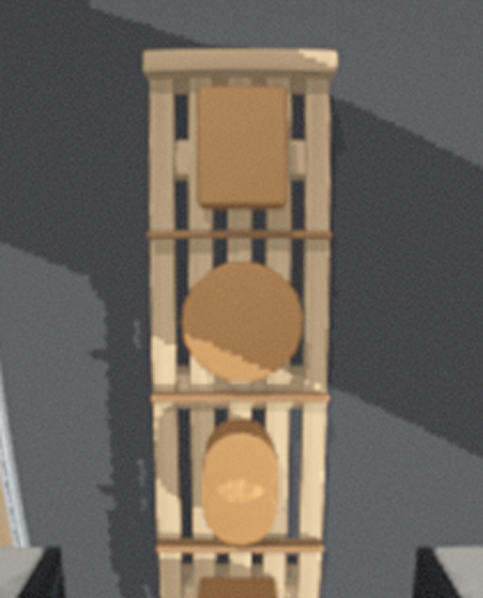

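```bash
python3 - <<'E'
from h import *
np.set_printoptions(precision=4,suppress=True)
cm=np.load("w8.npy",allow_pickle=True).item()
f=lambda p,z:pt("wrist",(p[0]/2.3+220-.3,p[1]/2.3-.3),z,cm)[:2]
for n,p,z in[("batt0",(243,397),.052),("batt-84",(243,235),.052),("boardin",(243,73),.054),("lg-",(242,86),.074),("lg+",(242,205),.074),("rd-",(243,263),.074),("rd+",(243,381),.074)]:print(n,f(p,z))
ctrl.close_job()
E
```

```text
batt0 [0.4576 0.0068]
batt-84 [ 0.4587 -0.0755]
boardin [ 0.4597 -0.1584]
lg- [ 0.4602 -0.1466]
lg+ [ 0.4595 -0.089 ]
rd- [ 0.4587 -0.0617]
rd+ [ 0.4579 -0.0054]
the job is handed in; nothing more can be done
```

All four soap bars lie flat on the curing rack in pour order, one per bay, and the job is handed in at about 23 s. The robot stood clear above the rack with the gripper open.

- **Order:** the tray held square, oblong, round, long from the robot's left. The rack's handle was also at the left, so from the handle the order is square, oblong, round, long. The jaws closed to 44, 38, 57 and 42 mm, which matches the bars.
- **Placement:** each bar was lowered until the wrist force read about 8–15 N, then released without a drop.
- **Last checks:** in the last wrist pictures each bar sits within about 1 mm of the middle of its bay along the rack. Across the rack each sits within about 1–2 mm. They show no bar touching a batten or an end board.
- **Disagreements:** readings of where the rack lies along its length differed by up to about 8 mm between views. I placed the bars to a middle value, and the final close views bore it out. I ended without a later look after the hand-in.

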